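# Find the cutter with the loose handle and stand it in the glue-up block

### The job

One of the four palm cutters standing in the bench rack has a handle that has worked loose on its blade. Find it by gently wiggling the handles from side to side where they stand, wrenching none of them; then draw it out of the rack, stand it blade down and fully home in the glue-up block, and leave its handle rocked over to one side as far as it goes, so that the joint gapes for the glue. Leave the three sound cutters seated in the rack and do not knock the things lying about out of place.

Things in the scene. Friction and masses are not known exactly. Their poses are not given: they have to be found in the camera images.
- rack: Pale wooden rack, 56 x 232 mm and 50 mm high, on a darker 8 mm base board, fixed to the table. Origin: centre of its underside; z up; y along the row. Four upright 9 mm through holes on the line x = 0 at y = -90, -30, 30 and 90 mm, one cutter in each, in any order.
- glue_block: Dark wooden block, 62 x 62 mm and 50 mm high, on a base board 82 x 100 x 8 mm, fixed to the table. Origin: centre of its underside; z up. One upright 12 mm through hole at its centre, its mouth chamfered to 18 mm. In it the loose cutter's handle can be rocked about 14 mm to a side at its thickest part (slack and play together) before it comes up hard.
- glue_hole (a point): Centre of the mouth of the glue-up block's hole, 50 mm above the table; z up.
- cutter_1: Palm cutter, upright in the rack. Steel shank 8 mm thick and 44 mm long (last 10 mm tapered), above it a steel collar 20 mm wide, 4 mm high that rests on the wood, then a turned wooden handle 69 mm long. Origin: on the axis, underside of the collar; z up along the blade. In the rack its top is 123 mm above the table. About 80 g; the loose handle does not pull off.
- cutter_1_belly (a point): Middle of its handle's thickest part (28 mm wide, 10 mm high, to grip), 51 mm above the collar's underside and 22 mm below the handle's top. Wiggled there, held lightly, a sound handle gives 2 to 3 mm each way (slack in the rack hole), then comes up hard; the loose one rubs along at under 1 N for about 8 mm each way, any direction, and stays where it is left. Over 8 N sideways is wrenching.
- cutter_2: Palm cutter, upright in the rack. Steel shank 8 mm thick and 44 mm long (last 10 mm tapered), above it a steel collar 20 mm wide, 4 mm high that rests on the wood, then a turned wooden handle 69 mm long. Origin: on the axis, underside of the collar; z up along the blade. In the rack its top is 123 mm above the table. About 80 g; the loose handle does not pull off.
- cutter_2_belly (a point): Middle of its handle's thickest part (28 mm wide, 10 mm high, to grip), 51 mm above the collar's underside and 22 mm below the handle's top. Wiggled there, held lightly, a sound handle gives 2 to 3 mm each way (slack in the rack hole), then comes up hard; the loose one rubs along at under 1 N for about 8 mm each way, any direction, and stays where it is left. Over 8 N sideways is wrenching.
- cutter_3: Palm cutter, upright in the rack. Steel shank 8 mm thick and 44 mm long (last 10 mm tapered), above it a steel collar 20 mm wide, 4 mm high that rests on the wood, then a turned wooden handle 69 mm long. Origin: on the axis, underside of the collar; z up along the blade. In the rack its top is 123 mm above the table. About 80 g; the loose handle does not pull off.
- cutter_3_belly (a point): Middle of its handle's thickest part (28 mm wide, 10 mm high, to grip), 51 mm above the collar's underside and 22 mm below the handle's top. Wiggled there, held lightly, a sound handle gives 2 to 3 mm each way (slack in the rack hole), then comes up hard; the loose one rubs along at under 1 N for about 8 mm each way, any direction, and stays where it is left. Over 8 N sideways is wrenching.
- cutter_4: Palm cutter, upright in the rack. Steel shank 8 mm thick and 44 mm long (last 10 mm tapered), above it a steel collar 20 mm wide, 4 mm high that rests on the wood, then a turned wooden handle 69 mm long. Origin: on the axis, underside of the collar; z up along the blade. In the rack its top is 123 mm above the table. About 80 g; the loose handle does not pull off.
- cutter_4_belly (a point): Middle of its handle's thickest part (28 mm wide, 10 mm high, to grip), 51 mm above the collar's underside and 22 mm below the handle's top. Wiggled there, held lightly, a sound handle gives 2 to 3 mm each way (slack in the rack hole), then comes up hard; the loose one rubs along at under 1 N for about 8 mm each way, any direction, and stays where it is left. Over 8 N sideways is wrenching.
- whetstone: Whetstone, 40 x 110 x 17 mm, lying on the table, to be left alone. Origin: centre of its underside.
- eraser: Eraser, 23 x 44 x 12 mm, lying on the table, to be left alone. Origin: centre of its underside.
- tile_blue: Carved wooden tile with blue ink, 90 x 118 x 9 mm, lying on the table, to be left alone. Origin: centre of its underside.
- offcut: Small wood offcut, 24 x 29 x 15 mm, lying on the table, to be left alone. Origin: centre of its underside.
- ink_tube_0: Blue ink tube, 33 x 104 x 22 mm, lying on the table, to be left alone. Origin: centre of its underside.
- ink_tin_1: Red ink tin, 65 mm wide, 37 mm high, lying on the table, to be left alone. Origin: centre of its underside.
- masking_tape: Roll of masking tape, 92 mm wide, 24 mm high, lying on the table, to be left alone. Origin: centre of its underside.
There are look-alikes about, which are no part of the job. Of the things that look like the glue_block, take the one that is farthest to the robot's left at the start.

How it is judged:
On the way, in this order (a step that is already met when the one before it is completed fails the run):
1. the loose handle is rocked over in its play while its cutter stands in the rack (((angle between the z axis of cutter_1 and the z axis of cutter_1_belly, either way round above 0.02 rad and z of cutter_1 in the frame of rack below 0.054 m and x of cutter_1 in the frame of rack between -0.005 and 0.005 m and y of cutter_1 in the frame of rack between -0.1 and 0.1 m) or (angle between the z axis of cutter_2 and the z axis of cutter_2_belly, either way round above 0.02 rad and z of cutter_2 in the frame of rack below 0.054 m and x of cutter_2 in the frame of rack between -0.005 and 0.005 m and y of cutter_2 in the frame of rack between -0.1 and 0.1 m) or (angle between the z axis of cutter_3 and the z axis of cutter_3_belly, either way round above 0.02 rad and z of cutter_3 in the frame of rack below 0.054 m and x of cutter_3 in the frame of rack between -0.005 and 0.005 m and y of cutter_3 in the frame of rack between -0.1 and 0.1 m) or (angle between the z axis of cutter_4 and the z axis of cutter_4_belly, either way round above 0.02 rad and z of cutter_4 in the frame of rack below 0.054 m and x of cutter_4 in the frame of rack between -0.005 and 0.005 m and y of cutter_4 in the frame of rack between -0.1 and 0.1 m))), for 0.05 s.
2. a cutter is drawn clear of the rack (z of any of cutter_1, cutter_2, cutter_3, cutter_4 in the frame of rack above 0.098 m), for 0.1 s.
At the end, for the whole second after the job is handed in: The loose cutter stands at rest in the glue-up block, collar within 4 mm of the wood and 6 mm of the hole axis, blade within 0.15 rad of upright, its handle rocked over by more than 0.06 of the 0.10 rad it can; the other three stand in the rack, collars within 4 mm of its top (((z of cutter_1 in the frame of glue_hole between -0.004 and 0.004 m and horizontal distance between cutter_1 and glue_hole below 0.006 m and angle between cutter_1's own z axis and vertical below 0.15 rad and linear speed of cutter_1 below 0.02 m/s and angle between the z axis of cutter_1 and the z axis of cutter_1_belly, either way round above 0.06 rad and z of each of cutter_2, cutter_3, cutter_4 in the frame of rack below 0.054 m and x of cutter_2 in the frame of rack between -0.005 and 0.005 m and y of cutter_2 in the frame of rack between -0.1 and 0.1 m and x of cutter_3 in the frame of rack between -0.005 and 0.005 m and y of cutter_3 in the frame of rack between -0.1 and 0.1 m and x of cutter_4 in the frame of rack between -0.005 and 0.005 m and y of cutter_4 in the frame of rack between -0.1 and 0.1 m) or (z of cutter_2 in the frame of glue_hole between -0.004 and 0.004 m and horizontal distance between cutter_2 and glue_hole below 0.006 m and angle between cutter_2's own z axis and vertical below 0.15 rad and linear speed of cutter_2 below 0.02 m/s and angle between the z axis of cutter_2 and the z axis of cutter_2_belly, either way round above 0.06 rad and z of each of cutter_1, cutter_3, cutter_4 in the frame of rack below 0.054 m and x of cutter_1 in the frame of rack between -0.005 and 0.005 m and y of cutter_1 in the frame of rack between -0.1 and 0.1 m and x of cutter_3 in the frame of rack between -0.005 and 0.005 m and y of cutter_3 in the frame of rack between -0.1 and 0.1 m and x of cutter_4 in the frame of rack between -0.005 and 0.005 m and y of cutter_4 in the frame of rack between -0.1 and 0.1 m) or (z of cutter_3 in the frame of glue_hole between -0.004 and 0.004 m and horizontal distance between cutter_3 and glue_hole below 0.006 m and angle between cutter_3's own z axis and vertical below 0.15 rad and linear speed of cutter_3 below 0.02 m/s and angle between the z axis of cutter_3 and the z axis of cutter_3_belly, either way round above 0.06 rad and z of each of cutter_1, cutter_2, cutter_4 in the frame of rack below 0.054 m and x of cutter_1 in the frame of rack between -0.005 and 0.005 m and y of cutter_1 in the frame of rack between -0.1 and 0.1 m and x of cutter_2 in the frame of rack between -0.005 and 0.005 m and y of cutter_2 in the frame of rack between -0.1 and 0.1 m and x of cutter_4 in the frame of rack between -0.005 and 0.005 m and y of cutter_4 in the frame of rack between -0.1 and 0.1 m) or (z of cutter_4 in the frame of glue_hole between -0.004 and 0.004 m and horizontal distance between cutter_4 and glue_hole below 0.006 m and angle between cutter_4's own z axis and vertical below 0.15 rad and linear speed of cutter_4 below 0.02 m/s and angle between the z axis of cutter_4 and the z axis of cutter_4_belly, either way round above 0.06 rad and z of each of cutter_1, cutter_2, cutter_3 in the frame of rack below 0.054 m and x of cutter_1 in the frame of rack between -0.005 and 0.005 m and y of cutter_1 in the frame of rack between -0.1 and 0.1 m and x of cutter_2 in the frame of rack between -0.005 and 0.005 m and y of cutter_2 in the frame of rack between -0.1 and 0.1 m and x of cutter_3 in the frame of rack between -0.005 and 0.005 m and y of cutter_3 in the frame of rack between -0.1 and 0.1 m))); the robot touches nothing.
It fails at once if a cutter is wrenched or forced in the rack or the glue-up block (contact force between any of rack, glue_block and cutter_1 above 60 N or contact force between any of rack, glue_block and cutter_2 above 60 N or contact force between any of rack, glue_block and cutter_3 above 60 N or contact force between any of rack, glue_block and cutter_4 above 60 N).
It fails at once if something lying about is shifted (distance of any of whetstone, eraser, tile_blue, offcut, ink_tube_0, ink_tin_1, masking_tape from where it was at the start of the episode above 0.02 m).
It also fails if it takes over 72 s, if anything falls off the work surface, if the arm or the gripper's body presses on something with over 40 N, if the wrist force passes 120 N, or if a joint passes its speed limit or range.

### The arm

A 6-joint arm with a two-finger parallel gripper is mounted at the origin on a cart in front of the work surface, level with it; the furniture and walls round the work are solid. World frame = base frame: x ahead of the robot, y to its left, z up, the work surface at z = 0. Lengths are in m, angles in rad, forces in N, time in s.
With the tool pointing down it reaches from about 0.3 to 0.875 m from the base axis. Payload 6.4 kg.
Tool frame: the origin (TCP) lies at the centre of the arm's flange, where the gripper is bolted on; the fingertips stand 173 mm ahead of it and the grasp point (between the pads) lies 155 mm ahead of it; z points along the fingers, y is the line along which they close (so a half turn about z gives the same grasp; the last joint's range is limited). The gripper opens to 85 mm and grips with 20 to 120 N. Pads are 22 mm wide; open, the fingers measure 114 mm over their backs; the gripper's body (76 mm by 85 mm) begins 54 mm behind the grasp point. The pads swing forward as they close: fully open they stand 13 mm farther back than shut.
Start: joints at [-1.313, 0.181, 1.607, -0, 1.354, -0.206], TCP at [0.257, -0.514, 0.405] pointing down, gripper open.
Joint ranges: [-2.99, 2.99], [-0.89, 2.07], [0.3, 2.58], [-1.14, 4.28], [0, 2.63], [-3.12, 3.12]. Speed limits (rad/s): [2.57, 2.57, 3.01, 3.14, 3.14, 3.14].

### API

Orientations are given as a unit quaternion [w, x, y, z].
In Python, from bench import get_obs, camera, get_calibration, hand_in gives the robot as it stands. The module is installed in compiled form; this text tells all that it offers.
- The arm moves only by the tool drive_tool, never from a script. Its argument "increments" is a list of rows, each a list of 2 entries, a list of its own where there are three numbers: the shift along the tool's x, y, z normalised to -1 to 1, where 1 is 250 mm, then the turn about the tool's z normalised to -1 to 1, where 1 is 90 degrees. A call has exactly 8 rows; each row is the pose to reach, as a shift and turn from the pose commanded when the call began, along the tool's axes at that moment; what a row does not reach only later rows make up. A row lasts 1/8 s, in which the tool goes at most 62.5 mm and 10.7 degrees, less where a joint would pass 70% of its speed; a pose out of reach is approached as far as the arm can. A call with a number of a shift or a turn outside -1 to 1 is refused whole. A call with a gripper value outside its range is refused whole. "claw" is the closure, from 0 (fully open) to 1 (shut), set as the call begins (left out, the last holds). The fingers move at their own pace and stop on an object; the grip force is fixed at half the most. Time passes only in rows, so rows that repeat a pose let the fingers close, or fill a call up. It gives the time, the measured TCP pose, the force and the opening at its end, in the units of the state.
- get_obs(): the state, without advancing time (a new reading comes with each control period).
- camera(name): name is "scene" or "top" or "wrist"; returns the picture (480x640x3 uint8, blue, green, red); there is no depth.
- get_calibration(name): a dict with "K" (3x3 intrinsics, pixels), "origin" and "orientation" of the camera in the world. Camera axes: x right, y down, z forward; pixel columns grow to the right and rows downward; lengths in m; the calibration is good to about 2 mm. The wrist camera is an equidistant fisheye: a pixel r from the principal point sees the ray r / f radians off the axis. A picture is of the moment at which its call begins: read the wrist's pose just before it. get_calibration takes no time and is no camera call; for the wrist camera it gives the pose at the moment of the call.
- hand_in(): hands the job in, once; it reports no verdict.
The state is a dict: "time_s": time; "q": joint angles; "dq": joint speeds; "joint_efforts": joint torques, N m; "eef_pos": TCP position; "eef_rot": TCP orientation; "wrist_force": force on the tool from outside, world axes, zero at the start; "torque": the same for the moment, N m; "opening": opening from 0.0 (shut) to 1.0 (fully open).
Only numpy, scipy, OpenCV 4.12 (cv2) and the standard library are available. Lean on these libraries where they do the work, as an engineer would, in place of code of your own. Each camera call takes 0.05 s, during which the arm holds its last target. There are 200 camera calls.

## Working session

There is one attempt and no reset: what is moved stays moved. The work goes in short steps, Python scripts to look and compute and a tool call to move; the robot and the scene stay as the last step left them, time stands still between calls to the robot, and variables do not carry over. Pictures are saved under pics/ and viewed, on a budget of 10 in all, crops included, one or two more only if the job needs it, and the job is handed in when it is done.

Besides the shell and the picture viewer there is one more tool, called after "Call:" as name([rows], argument=value, ...), one row to a line, values as JSON. drive_tool: Moves the arm, as the interface text tells. Its arguments: {"type":"object","properties":{"increments":{"type":"array","items":{"type":"array"}},"claw":{"type":"number"}},"required":["increments"]}

```bash
mkdir -p pics; cat > h.py <<'E'
import numpy as np, cv2
from bench import get_obs, camera, get_calibration, hand_in
from scipy.spatial.transform import Rotation as R
def rot(q): return R.from_quat([q[1],q[2],q[3],q[0]])
def ray(name,u,v,c=None):
    c=c or get_calibration(name); K=np.array(c["K"])
    x=(u-K[0,2])/K[0,0]; y=(v-K[1,2])/K[1,1]
    if name=="wrist":
        r=np.hypot(x,y); d=np.array([x/r*np.sin(r),y/r*np.sin(r),np.cos(r)]) if r>0 else np.array([0,0,1.])
    else: d=np.array([x,y,1.])
    return np.array(c["origin"]),rot(c["orientation"]).apply(d/np.linalg.norm(d))
def onz(name,u,v,z,c=None):
    o,d=ray(name,u,v,c); return o+d*(z-o[2])/d[2]
def tri(*rays):
    A=0;b=0
    for o,d in rays:
        P=np.eye(3)-np.outer(d,d);A=A+P;b=b+P@o
    p=np.linalg.solve(A,b); return p,[np.linalg.norm((np.eye(3)-np.outer(d,d))@(p-o)) for o,d in rays]
def proj(name,p,c=None):
    c=c or get_calibration(name);K=np.array(c["K"]);q=rot(c["orientation"]).inv().apply(np.array(p)-c["origin"])
    if name=="wrist":
        t=np.arctan2(np.hypot(q[0],q[1]),q[2]);n=np.hypot(q[0],q[1]);x,y=q[0]/n*t,q[1]/n*t
    else: x,y=q[0]/q[2],q[1]/q[2]
    return K[0,0]*x+K[0,2],K[1,1]*y+K[1,2]
E
python3 - <<'E'
from h import *
for n in ("scene","top"):
    cv2.imwrite(f"pics/{n}0.png",camera(n)); print(n,get_calibration(n))
print(get_obs()); print(get_calibration("wrist"))
E
```

```text
scene {'K': array([[498.49060256,   0.        , 319.90609353],
       [  0.        , 498.49060256, 244.62454098],
       [  0.        ,   0.        ,   1.        ]]), 'origin': array([0.05366411, 0.65536878, 0.88529725]), 'orientation': array([ 0.11908057, -0.27917093,  0.87399675, -0.37949057])}
top {'K': array([[468.96730858,   0.        , 315.91691621],
       [  0.        , 468.96730858, 234.70323998],
       [  0.        ,   0.        ,   1.        ]]), 'origin': array([ 0.46096669, -0.03835204,  1.15608684]), 'orientation': array([-0.02579219,  0.71413995, -0.69891428,  0.02928704])}
{'time_s': 0.1, 'q': array([-1.31329840e+00,  1.81485123e-01,  1.60791062e+00, -3.71712923e-05,
        1.35380295e+00, -2.06302428e-01]), 'dq': array([-0.00088951, -0.00338629, -0.00419171, -0.00014399, -0.00090179,
       -0.00029323]), 'joint_efforts': array([ 4.45149835e-04, -4.45878375e+01, -3.52236772e+01, -3.63921117e-04,
        4.04630307e-03, -7.61715597e-06]), 'eef_pos': array([ 0.25717651, -0.51402582,  0.40386243]), 'eef_rot': array([-8.02288801e-04,  9.73230203e-01,  2.29831084e-01, -3.86938000e-05]), 'wrist_force': array([-0.43015296,  0.85228421,  0.00634908]), 'torque': array([ 0.0410382 , -0.00884085,  0.01268708]), 'opening': 1.0012681690544822}
{'K': array([[371.64829954,   0.        , 317.16394964],
       [  0.        , 371.64829954, 246.33590722],
       [  0.        ,   0.        ,   1.        ]]), 'origin': array([ 0.32905602, -0.47890024,  0.37369563]), 'orientation': array([ 0.1344156 ,  0.84000248, -0.51889298, -0.08413292])}
```

View pics/scene0.png

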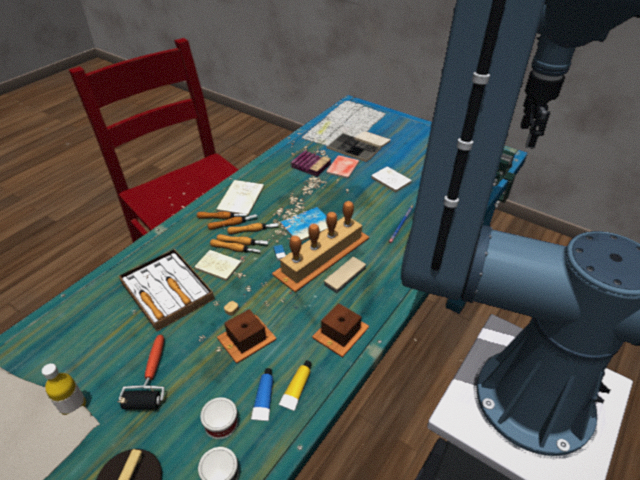

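View pics/top0.png

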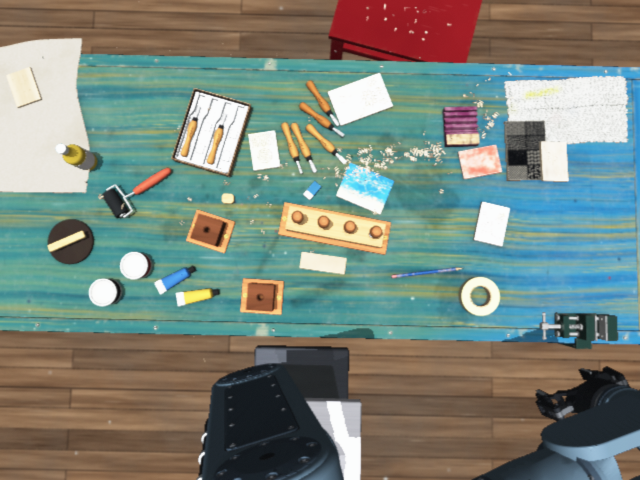

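The top view shows the rack at about (335,228) with handles near (298,217), (323,222), (350,227) and (377,232). Two dark blocks stand at (210,230) and (262,296), and the left one is the target. In the scene view the handle tops are near (296,238) to (349,202), and the target block is at (245,330).

```bash
cat > m.py <<'E'
from h import *
t=cv2.imread("pics/top0.png");s=cv2.imread("pics/scene0.png")
ht=cv2.cvtColor(t,cv2.COLOR_BGR2HSV);hs=cv2.cvtColor(s,cv2.COLOR_BGR2HSV)
for p in [(298,217),(298,222),(310,219),(336,224),(285,232),(210,230),(207,225),(233,236),(197,236)]: print("t",p,ht[p[1],p[0]])
for p in [(296,240),(296,252),(305,262),(285,280),(245,325),(240,345),(235,335),(262,335)]: print("s",p,hs[p[1],p[0]])
a=cv2.resize(t[185:265,180:400],None,fx=3.6,fy=3.6,interpolation=cv2.INTER_CUBIC)
b=cv2.resize(s[190:365,210:380],None,fx=3,fy=3,interpolation=cv2.INTER_CUBIC)
c=np.zeros((600,800,3),np.uint8);a=cv2.resize(a,(600,218));b=cv2.resize(s[190:365,210:380],(370,381),interpolation=cv2.INTER_CUBIC)
c[:218,:600]=a;c[219:600,:370]=b;cv2.imwrite("pics/crop.png",c)
E
python3 m.py
```

```text
t (298, 217) [ 16 135 244]
t (298, 222) [ 13 148 107]
t (310, 219) [ 24  70 252]
t (336, 224) [ 24  73 251]
t (285, 232) [ 17 123 251]
t (210, 230) [ 10 154 141]
t (207, 225) [ 10 151 160]
t (233, 236) [ 57  47 168]
t (197, 236) [ 10 154 134]
s (296, 240) [ 13 170 201]
s (296, 252) [ 17 190  51]
s (305, 262) [ 18 125 221]
s (285, 280) [ 19 164 194]
s (245, 325) [ 13 211  29]
s (240, 345) [ 14 213  30]
s (235, 335) [ 10 183  96]
s (262, 335) [ 12 193  29]
```

View pics/crop.png

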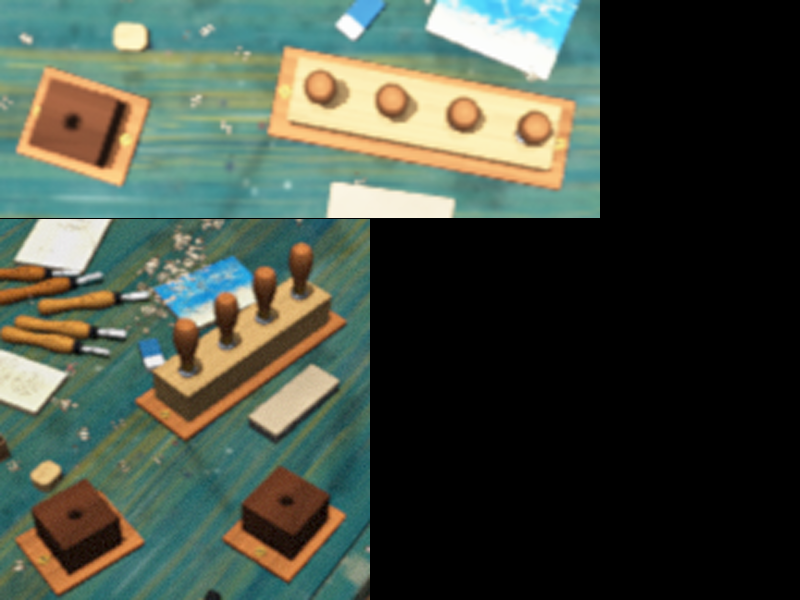

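```bash
cat > m2.py <<'E'
from h import *
f=lambda x,y:(180+x/2.727,185+y/2.727)
g=lambda x,y:(210+x/2.176,190+(y-219)/2.176)
T=[(321,87),(392,100),(464,114),(535,128)];S=[(186,333),(226,305),(265,280),(301,256)]
for a,b in zip(T,S):
    p,e=tri(ray("top",*f(*a)),ray("scene",*g(*b)));print("belly",p.round(4),np.round(e,4),"z.101:",onz("top",*f(*a),.101).round(4))
p,e=tri(ray("top",*f(72,122)),ray("scene",*g(75,515)));print("hole",p.round(4),np.round(e,4),onz("top",*f(72,122),.05).round(4),onz("scene",*g(75,515),.05).round(4))
B=[(285,46),(576,101),(560,188),(268,134)];P=np.array([onz("top",*f(*a),.008) for a in B]);print("rackbase",P.round(4),P.mean(0))
B=[(47,67),(150,98),(123,186),(16,153)];P=np.array([onz("top",*f(*a),.008) for a in B]);print("bbase",P.round(4),P.mean(0))
# other things
for n,u,v,z in [("eraser",312,190,.012),("tile",365,189,.009),("stone",323,263,.017),("offcut",228,198,.015),("tin",135,265,.037),("tape",481,296,.024),("tube",175,280,.02),("block2",262,296,.05)]: print(n,onz("top",u,v,z).round(3))
E
python3 m2.py
```

```text
belly [ 5.831e-01 -4.000e-04  1.041e-01] [0.0007 0.0007] z.101: [ 0.5829 -0.0006  0.101 ]
belly [ 0.5734 -0.0593  0.1064] [0.0007 0.0007] z.101: [ 0.5733 -0.0598  0.101 ]
belly [ 0.563  -0.119   0.1061] [0.0006 0.0006] z.101: [ 0.563  -0.1197  0.101 ]
belly [ 0.5529 -0.1775  0.1068] [0.0009 0.0009] z.101: [ 0.5526 -0.1787  0.101 ]
hole [0.5541 0.2175 0.045 ] [0.0002 0.0002] [0.5535 0.2162 0.05  ] [0.5512 0.2202 0.05  ]
rackbase [[ 0.6302  0.0362  0.008 ]
 [ 0.586  -0.2278  0.008 ]
 [ 0.5071 -0.2142  0.008 ]
 [ 0.55    0.0493  0.008 ]] [ 0.56833828 -0.0891277   0.008     ]
bbase [[0.6064 0.2504 0.008 ]
 [0.5803 0.1565 0.008 ]
 [0.5004 0.178  0.008 ]
 [0.528  0.275  0.008 ]] [0.55376694 0.2149897  0.008     ]
eraser [ 0.661 -0.031  0.012]
tile [ 0.667 -0.162  0.009]
stone [ 0.482 -0.062  0.017]
offcut [0.636 0.174 0.015]
tin [0.467 0.385 0.037]
tape [ 0.41  -0.443  0.024]
tube [0.433 0.294 0.02 ]
block2 [0.401 0.08  0.05 ]
```

Call:
drive_tool([
  [[0.2,-0.08,0],-0.1],
  [[0.4,-0.16,0],-0.2],
  [[0.6,-0.24,0],-0.3],
  [[0.8,-0.32,0],-0.4],
  [[1.0,-0.4,0],-0.5],
  [[1.0,-0.4,0],-0.597],
  [[1.0,-0.4,0],-0.597],
  [[1.0,-0.4,0],-0.597],
], claw=0.3)

```text
time_s: 1.1
eef_pos: [0.4358, -0.3134, 0.4045]
eef_rot: [-0.0, 0.766, 0.643, -0.0]
wrist_force: [-0.2, 0.1, -0.3]
opening: 0.697
```

```bash
cat >> h.py <<'E'
RX=np.array([.986,-.168,0])  # rack x
def rel(p,yaw=None):
    "normalised increments to put the TCP at p with tool y at world yaw"
    o=get_obs();r=rot(o["eef_rot"]);d=r.inv().apply(np.array(p)-o["eef_pos"])/.25
    y=r.apply([0,1,0]);cur=np.arctan2(y[1],y[0]);t=0 if yaw is None else -(yaw-cur)/(np.pi/2)
    print("t",o["time_s"],"tcp",o["eef_pos"].round(4),"yaw",cur.round(4),"x,y,z",d.round(4),"turn",round(t,4),"F",o["wrist_force"].round(2),"open",round(o["opening"]*85,1),"tilt",r.apply([0,0,1]).round(4))
E
python3 -c "
from h import *
rel([.553,-.178,.36],-.169);print(get_obs()['q'])"
```

```text
t 1.1 tcp [ 0.4358 -0.3134  0.4045] yaw -0.1729 x,y,z [0.614  0.3688 0.1778] turn -0.0025 F [-0.15  0.1  -0.31] open 59.3 tilt [-4.e-04  3.e-04 -1.e+00]
[-8.44648004e-01  9.57413251e-02  1.70318457e+00 -1.21446928e-04
  1.34311353e+00 -6.71744433e-01]
```

Call:
drive_tool([
  [[0.15,0.09,0.05],-0.0025],
  [[0.3,0.18,0.1],-0.0025],
  [[0.45,0.27,0.15],-0.0025],
  [[0.55,0.33,0.2],-0.0025],
  [[0.6,0.36,0.25],-0.0025],
  [[0.614,0.369,0.29],-0.0025],
  [[0.614,0.369,0.29],-0.0025],
  [[0.614,0.369,0.29],-0.0025],
])

```text
time_s: 2.1
eef_pos: [0.5526, -0.1782, 0.3326]
eef_rot: [0.0, 0.764, 0.646, -0.0]
wrist_force: [0.9, -1.0, -0.3]
opening: 0.699
```

```bash
python3 -c "
from h import *
rel([.553,-.178,.255],-.169)
c=get_calibration('wrist');im=camera('wrist')
import pickle;pickle.dump(c,open('w1.pkl','wb'));cv2.imwrite('pics/w1.png',im)
for p in [(.553,-.178,.101),(.563,-.119,.101),(.573,-.06,.101),(.583,-.0008,.101)]: print(np.round(proj('wrist',p,c),1), np.round(proj('wrist',np.array(p)+[0,0,.022],c),1))
"
```

```text
t 2.1 tcp [ 0.5526 -0.1782  0.3326] yaw -0.1668 x,y,z [0.0012 0.0014 0.3104] turn 0.0014 F [ 0.92 -1.01 -0.29] open 59.4 tilt [ 3.e-04 -4.e-04 -1.e+00]
[317.7 267.2] [317.8 282.5]
[317.9 163.6] [318. 168.]
[318.   54.2] [318.2  45.5]
[318.1 -44.2] [318.2 -61.9]
```

View pics/w1.png

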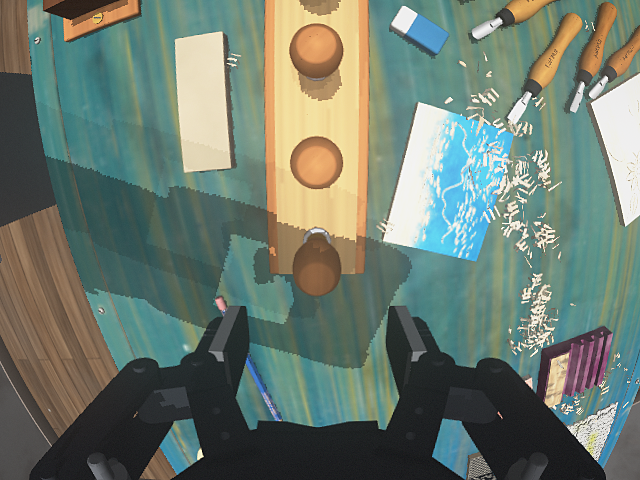

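The wrist view shows the handles on the rack line at columns about 317, against 318 predicted, so they are centred within 1 mm. I'll lower a loosely closed cage over the end cutter.

Call:
drive_tool([
  [[0,0,0],0],
  [[0,0,0.05],0],
  [[0,0,0.12],0],
  [[0,0,0.2],0],
  [[0,0,0.27],0],
  [[0,0,0.314],0],
  [[0,0,0.314],0],
  [[0,0,0.314],0],
], claw=0.58)

```text
time_s: 3.15
eef_pos: [0.5532, -0.1774, 0.2542]
eef_rot: [0.0, 0.763, 0.646, 0.0]
wrist_force: [0.8, 0.5, -0.1]
opening: 0.42
```

Call:
drive_tool([
  [[0,0.006,0],0],
  [[0,0.012,0],0],
  [[0,0.016,0],0],
  [[0,0.019,0],0],
  [[0,0.022,0],0],
  [[0,0.025,0],0],
  [[0,0.027,0],0],
  [[0,0.027,0],0],
])

```text
time_s: 4.15
eef_pos: [0.5594, -0.1783, 0.2536]
eef_rot: [-0.0, 0.763, 0.646, -0.0]
wrist_force: [-2.1, -0.1, 0.9]
opening: 0.42
```

```bash
python3 -c "
from h import *
rel([.553,-.178,.254],-.169)"
```

```text
t 4.15 tcp [ 0.5594 -0.1783  0.2536] yaw -0.1652 x,y,z [-0.0031 -0.0255 -0.0015] turn 0.0024 F [-2.1  -0.1   0.92] open 35.7 tilt [-6.e-04  2.e-04 -1.e+00]
```

Call:
drive_tool([
  [[0,0.001,0],0],
  [[0,0.002,0],0],
  [[0,0.003,0],0],
  [[0,0.004,0],0],
  [[0,0.005,0],0],
  [[0,0.006,0],0],
  [[0,0.006,0],0],
  [[0,0.006,0],0],
])

```text
time_s: 5.15
eef_pos: [0.5605, -0.1784, 0.2536]
eef_rot: [-0.001, 0.763, 0.646, -0.001]
wrist_force: [-6.7, 1.4, 4.4]
opening: 0.422
```

```bash
python3 -c "
from h import *
rel([.553,-.178,.254],-.169)"
```

```text
t 5.15 tcp [ 0.5605 -0.1784  0.2536] yaw -0.1651 x,y,z [-0.0032 -0.03   -0.0016] turn 0.0025 F [-6.74  1.43  4.37] open 35.8 tilt [-2.e-03  6.e-04 -1.e+00]
```

Cutter at y=-90 comes up hard (6.7 N), so it is sound. On to the next one.

Call:
drive_tool([
  [[0,-0.032,0],0],
  [[0,-0.032,-0.12],0],
  [[0,-0.032,-0.24],0],
  [[0.12,-0.032,-0.25],0],
  [[0.237,-0.032,-0.25],0],
  [[0.237,-0.032,-0.2],0],
  [[0.237,-0.032,-0.08],0],
  [[0.237,-0.032,0],0],
])

```text
time_s: 6.15
eef_pos: [0.5623, -0.1192, 0.2518]
eef_rot: [-0.0, 0.763, 0.646, -0.0]
wrist_force: [0.6, 0.2, 1.1]
opening: 0.419
```

Call:
drive_tool([
  [[0,0,0],0],
  [[0,0.01,0],0],
  [[0,0.016,0],0],
  [[0,0.022,0],0],
  [[0,0.026,0],0],
  [[0,0.03,0],0],
  [[0,0.033,0],0],
  [[0,0.033,0],0],
])

```text
time_s: 7.15
eef_pos: [0.5704, -0.12, 0.2535]
eef_rot: [-0.001, 0.763, 0.646, -0.001]
wrist_force: [-6.8, 0.9, 5.7]
opening: 0.421
```

```bash
python3 -c "
from h import *
rel([.563,-.119,.254],-.169)"
```

```text
t 7.15 tcp [ 0.5704 -0.12    0.2535] yaw -0.165 x,y,z [-0.001  -0.0298 -0.0018] turn 0.0025 F [-6.81  0.87  5.68] open 35.8 tilt [-2.7e-03  7.0e-04 -1.0e+00]
```

Same again: sound. Next.

Call:
drive_tool([
  [[0,-0.032,0],0],
  [[0,-0.032,-0.12],0],
  [[0,-0.032,-0.24],0],
  [[0.12,-0.032,-0.25],0],
  [[0.24,-0.032,-0.25],0],
  [[0.24,-0.032,-0.2],0],
  [[0.24,-0.032,-0.08],0],
  [[0.24,-0.032,0],0],
])

```text
time_s: 8.15
eef_pos: [0.5723, -0.0601, 0.2517]
eef_rot: [-0.0, 0.763, 0.646, -0.0]
wrist_force: [0.4, 0.3, -0.7]
opening: 0.42
```

Call:
drive_tool([
  [[0,0,0],0],
  [[0,0.01,0],0],
  [[0,0.016,0],0],
  [[0,0.022,0],0],
  [[0,0.026,0],0],
  [[0,0.03,0],0],
  [[0,0.033,0],0],
  [[0,0.033,0],0],
])

```text
time_s: 9.15
eef_pos: [0.5812, -0.061, 0.2537]
eef_rot: [0.0, 0.763, 0.646, 0.0]
wrist_force: [-1.2, -0.7, 0.4]
opening: 0.424
```

```bash
python3 -c "
from h import *
rel([.573,-.06,.254],-.169)"
```

```text
t 9.15 tcp [ 0.5812 -0.061   0.2537] yaw -0.1652 x,y,z [-0.0014 -0.0329 -0.0013] turn 0.0024 F [-1.21 -0.75  0.37] open 36.0 tilt [ 0.  0. -1.]
```

Force is about 1 N at the same displacement, so this one is likely the loose cutter. I'll push a little further to confirm and to rock it clearly.

Call:
drive_tool([
  [[0,0.002,0],0],
  [[0,0.004,0],0],
  [[0,0.006,0],0],
  [[0,0.008,0],0],
  [[0,0.01,0],0],
  [[0,0.01,0],0],
  [[0,0.01,0],0],
  [[0,0.01,0],0],
])

```text
time_s: 10.15
eef_pos: [0.5835, -0.0614, 0.2537]
eef_rot: [-0.0, 0.763, 0.646, -0.0]
wrist_force: [-2.9, -0.5, 1.4]
opening: 0.421
```

```bash
python3 -c "
from h import *
rel([.573,-.06,.254],-.169)"
```

```text
t 10.15 tcp [ 0.5835 -0.0614  0.2537] yaw -0.1653 x,y,z [-0.0013 -0.0424 -0.0014] turn 0.0024 F [-2.85 -0.49  1.4 ] open 35.8 tilt [-3.e-04  1.e-04 -1.e+00]
```

Loose handle confirmed: no hard stop at about 7 mm. I'll recentre, grip, and lift high enough to clear the neighbouring cutters.

Call:
drive_tool([
  [[0,-0.008,0],0],
  [[0,-0.016,0],0],
  [[0,-0.024,0],0],
  [[0,-0.032,0],0],
  [[0,-0.038,0],0],
  [[0,-0.042,0],0],
  [[0,-0.042,0],0],
  [[0,-0.042,0],0],
])

```text
time_s: 11.15
eef_pos: [0.5733, -0.0598, 0.2537]
eef_rot: [0.0, 0.763, 0.646, 0.0]
wrist_force: [0.3, 0.5, -0.8]
opening: 0.418
```

Call:
drive_tool([
  [[0,0,0],0],
  [[0,0,0],0],
  [[0,0,0],0],
  [[0,0,0],0],
  [[0,0,0],0],
  [[0,0,0],0],
  [[0,0,0],0],
  [[0,0,0],0],
], claw=1)

```text
time_s: 12.15
eef_pos: [0.5733, -0.0597, 0.2538]
eef_rot: [0.0, 0.763, 0.646, 0.0]
wrist_force: [0.8, -0.4, 2.3]
opening: 0.304
```

```bash
python3 -c "
from h import *
rel([.573,-.06,.254],-.169)"
```

```text
t 12.15 tcp [ 0.5733 -0.0597  0.2538] yaw -0.1653 x,y,z [-0.0013 -0.001  -0.0009] turn 0.0023 F [ 0.75 -0.45  2.31] open 25.8 tilt [ 2.e-04 -0.e+00 -1.e+00]
```

Call:
drive_tool([
  [[0,0,-0.03],0],
  [[0,0,-0.08],0],
  [[0,0,-0.15],0],
  [[0,0,-0.25],0],
  [[0,0,-0.35],0],
  [[0,0,-0.45],0],
  [[0,0,-0.55],0],
  [[0,0,-0.6],0],
])

```text
time_s: 13.15
eef_pos: [0.5734, -0.0597, 0.4064]
eef_rot: [0.001, 0.763, 0.646, 0.001]
wrist_force: [0.3, -0.4, -1.3]
opening: 0.307
```

```bash
python3 -c "
from h import *
rel([.5535,.2165,.404],-.169)
c=get_calibration('wrist');im=camera('wrist')
w=im[150:420,180:460];s=camera('scene');ct=get_obs()['eef_pos']
u,v=proj('scene',[ct[0],ct[1],ct[2]-.19]);u,v=int(u),int(v);print(u,v)
s=s[v-70:v+70,u-70:u+70]
cv2.imwrite('pics/g1.png',np.hstack([cv2.resize(w,(420,405)),cv2.resize(s,(380,405),interpolation=cv2.INTER_CUBIC)]))
g=np.array(ct)-[0,0,.155]
for dz in (0,-.051,-.095): print(dz,[np.round(proj(n,g+[0,0,dz],c if n=='wrist' else None),1) for n in('wrist','scene')])
"
```

```text
t 13.15 tcp [ 0.5734 -0.0597  0.4064] yaw -0.1652 x,y,z [ 1.0767 -0.26    0.0083] turn 0.0024 F [ 0.28 -0.36 -1.29] open 26.1 tilt [ 2.9e-03 -9.0e-04 -1.0e+00]
314 192
0 [array([316.6, 338.1]), array([314. , 179.3])]
-0.051 [array([316.4, 285.3]), array([314.1, 198. ])]
-0.095 [array([316.2, 256.6]), array([314.2, 213.3])]
```

View pics/g1.png

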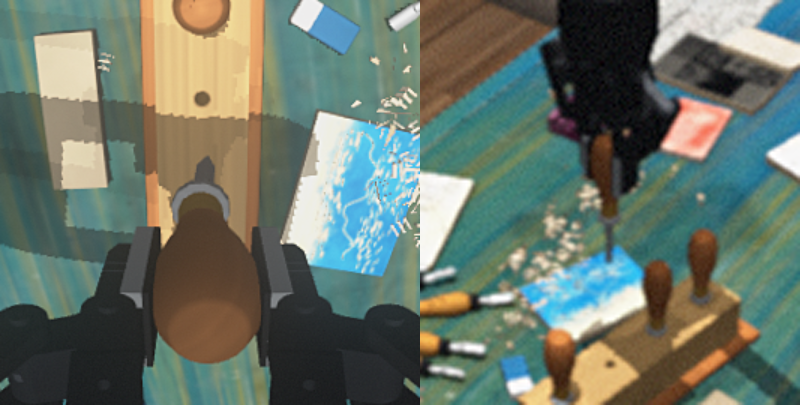

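The cutter is held straight: the tip is seen at (316.7,255), against (316,256.6) predicted. Carrying it to the left block.

Call:
drive_tool([
  [[0.08,-0.02,0],0],
  [[0.22,-0.055,0],0],
  [[0.38,-0.095,0],0],
  [[0.54,-0.135,0],0],
  [[0.7,-0.175,0],0],
  [[0.84,-0.205,0],0],
  [[0.93,-0.225,0],0],
  [[0.95,-0.23,0],0],
])

```text
time_s: 14.25
eef_pos: [0.5545, 0.1862, 0.4023]
eef_rot: [-0.001, 0.762, 0.647, -0.001]
wrist_force: [0.0, -0.6, -0.5]
opening: 0.305
```

Call:
drive_tool([
  [[0.04,-0.01,0.02],0],
  [[0.08,-0.02,0.06],0],
  [[0.11,-0.026,0.12],0],
  [[0.126,-0.03,0.18],0],
  [[0.126,-0.03,0.22],0],
  [[0.126,-0.03,0.25],0],
  [[0.126,-0.03,0.25],0],
  [[0.126,-0.03,0.25],0],
])

```text
time_s: 15.25
eef_pos: [0.5537, 0.2162, 0.3417]
eef_rot: [0.0, 0.763, 0.646, 0.0]
wrist_force: [-0.2, 0.3, -0.3]
opening: 0.305
```

```bash
python3 -c "
from h import *
import pickle
rel([.5537,.216,.256],-.169)
c=get_calibration('wrist');im=camera('wrist');s=camera('scene')
pickle.dump(c,open('w2.pkl','wb'));cv2.imwrite('pics/w2full.png',im);cv2.imwrite('pics/s2full.png',s)
ct=get_obs()['eef_pos'];g=np.array(ct)-[0,0,.155]
print([np.round(proj('wrist',p,c),1) for p in (g-[0,0,.095],[.5537,.216,.05])],[np.round(proj('scene',p),1) for p in (g-[0,0,.095],[.5537,.216,.05])])
cv2.imwrite('pics/g2.png',np.hstack([cv2.resize(im[120:320,220:420],(400,400),interpolation=cv2.INTER_CUBIC),cv2.resize(s[270:370,190:290],(400,400),interpolation=cv2.INTER_CUBIC)]))
"
```

```text
t 15.25 tcp [0.5537 0.2162 0.3417] yaw -0.1656 x,y,z [-7.000e-04 -1.000e-04  3.429e-01] turn 0.0022 F [-0.15  0.29 -0.3 ] open 26.0 tilt [ 9.e-04  1.e-04 -1.e+00]
[array([316.8, 257.1]), array([316.9, 238. ])] [array([242.8, 311.5]), array([244.9, 324.2])]
```

View pics/g2.png

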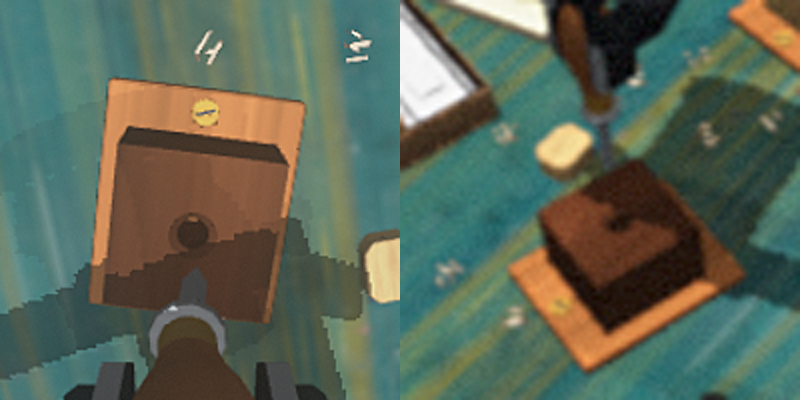

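```bash
python3 -c "
from h import *
import pickle
c=pickle.load(open('w2.pkl','rb'))
print(onz('wrist',316.5,236,.05,c),onz('scene',245,325.5,.05))
print(tri(ray('wrist',316.5,236,c),ray('scene',245,325.5)))
print(tri(ray('wrist',316.5,236,c),ray('scene',245,325.5),ray('top',206.4,229.7)))
"
```

```text
[0.5536643  0.21757487 0.05      ] [0.5512633  0.21853224 0.05      ]
(array([0.55349419, 0.2165148 , 0.04624251]), [np.float64(4.9777949749848755e-05), np.float64(4.977794974982939e-05)])
(array([0.5535604 , 0.21678255, 0.04669591]), [np.float64(0.0001848424515559353), np.float64(0.0002867178317558714), np.float64(0.00038373038938100513)])
```

Call:
drive_tool([
  [[0.003,0,0],0],
  [[0.003,0,0.04],0],
  [[0.003,0,0.08],0],
  [[0.003,0,0.12],0],
  [[0.003,0,0.15],0],
  [[0.003,0,0.18],0],
  [[0.003,0,0.2],0],
  [[0.003,0,0.21],0],
])

```text
time_s: 16.35
eef_pos: [0.5535, 0.217, 0.2884]
eef_rot: [-0.0, 0.763, 0.646, -0.0]
wrist_force: [0.2, -0.2, -1.8]
opening: 0.303
```

```bash
python3 -c "
from h import *
rel([.5536,.217,.2538],-.169)"
```

```text
t 16.35 tcp [0.5535 0.217  0.2884] yaw -0.1653 x,y,z [-1.000e-04  4.000e-04  1.383e-01] turn 0.0023 F [ 0.19 -0.21 -1.77] open 25.8 tilt [-2.e-04 -0.e+00 -1.e+00]
```

No contact force, so the tip is in the mouth. Continuing down.

Call:
drive_tool([
  [[0,0,0.03],0],
  [[0,0,0.055],0],
  [[0,0,0.08],0],
  [[0,0,0.1],0],
  [[0,0,0.115],0],
  [[0,0,0.125],0],
  [[0,0,0.133],0],
  [[0,0,0.134],0],
])

```text
time_s: 17.35
eef_pos: [0.5535, 0.2171, 0.2551]
eef_rot: [0.0, 0.763, 0.646, -0.0]
wrist_force: [0.9, 0.1, -0.4]
opening: 0.3
```

```bash
python3 -c "
from h import *
rel([.5536,.217,.2538],-.169)"
```

```text
t 17.35 tcp [0.5535 0.2171 0.2551] yaw -0.1652 x,y,z [-0.0002  0.0003  0.0054] turn 0.0024 F [ 0.87  0.06 -0.4 ] open 25.5 tilt [-0. -0. -1.]
```

Call:
drive_tool([
  [[0,0,0.002],0],
  [[0,0,0.004],0],
  [[0,0,0.004],0],
  [[0,0,0.004],0],
  [[0,0,0.004],0],
  [[0,0,0.004],0],
  [[0,0,0.004],0],
  [[0,0,0.004],0],
])

```text
time_s: 18.35
eef_pos: [0.5535, 0.217, 0.2542]
eef_rot: [0.0, 0.763, 0.646, 0.0]
wrist_force: [0.4, -0.3, -0.9]
opening: 0.303
```

Call:
drive_tool([
  [[0,0,0],0],
  [[0,0,0],0],
  [[0,0,0],0],
  [[0,0,0],0],
  [[0,0.01,0],0],
  [[0,0.02,0],0],
  [[0,0.03,0],0],
  [[0,0.036,0],0],
], claw=0.58)

```text
time_s: 19.35
eef_pos: [0.5626, 0.2155, 0.2542]
eef_rot: [-0.0, 0.763, 0.646, -0.0]
wrist_force: [-0.8, 0.2, 0.2]
opening: 0.419
```

Call:
drive_tool([
  [[0,0.004,0],0],
  [[0,0.008,0],0],
  [[0,0.012,0],0],
  [[0,0.016,0],0],
  [[0,0.02,0],0],
  [[0,0.024,0],0],
  [[0,0.026,0],0],
  [[0,0.026,0],0],
])

```text
time_s: 20.35
eef_pos: [0.5688, 0.2145, 0.2542]
eef_rot: [-0.0, 0.763, 0.646, -0.0]
wrist_force: [-0.1, 1.2, 1.3]
opening: 0.416
```

```bash
python3 -c "
from h import *
rel([.5536,.217,.2538],-.169)"
```

```text
t 20.35 tcp [0.5688 0.2145 0.2542] yaw -0.1653 x,y,z [-0.0001 -0.0617  0.0015] turn 0.0023 F [-0.1   1.23  1.29] open 35.4 tilt [-1.e-04 -0.e+00 -1.e+00]
```

Call:
drive_tool([
  [[0,0.002,0],0],
  [[0,0.004,0],0],
  [[0,0.006,0],0],
  [[0,0.008,0],0],
  [[0,0.01,0],0],
  [[0,0.01,0],0],
  [[0,0.01,0],0],
  [[0,0.01,0],0],
])

```text
time_s: 21.35
eef_pos: [0.571, 0.2142, 0.2541]
eef_rot: [-0.0, 0.763, 0.646, -0.0]
wrist_force: [-4.8, 0.3, 3.6]
opening: 0.418
```

```bash
python3 -c "
from h import *
rel([.5536,.217,.2538],-.169)"
```

```text
t 21.35 tcp [0.571  0.2142 0.2541] yaw -0.1652 x,y,z [-0.0003 -0.0705  0.0014] turn 0.0024 F [-4.8   0.3   3.55] open 35.5 tilt [-8.e-04  0.e+00 -1.e+00]
```

Hard stop at 4.8 N, about 13.7 mm over. Backing off, opening and rising.

Call:
drive_tool([
  [[0,-0.006,0],0],
  [[0,-0.012,0],0],
  [[0,-0.016,0],0],
  [[0,-0.016,0],0],
  [[0,-0.016,0],0],
  [[0,-0.016,0],0],
  [[0,-0.016,0],0],
  [[0,-0.016,0],0],
])

```text
time_s: 22.35
eef_pos: [0.5673, 0.2147, 0.2542]
eef_rot: [0.0, 0.763, 0.646, 0.0]
wrist_force: [-1.1, 0.9, 0.0]
opening: 0.42
```

Call:
drive_tool([
  [[0,0,0],0],
  [[0,0,0],0],
  [[0,0,0],0],
  [[0,0,-0.05],0],
  [[0,0,-0.15],0],
  [[0,0,-0.25],0],
  [[0,0,-0.35],0],
  [[0,0,-0.4],0],
], claw=0.3)

```text
time_s: 23.35
eef_pos: [0.5677, 0.2149, 0.3568]
eef_rot: [0.001, 0.763, 0.646, 0.001]
wrist_force: [0.5, 0.6, -0.6]
opening: 0.701
```

Call:
drive_tool([
  [[-0.05,0,-0.03],0],
  [[-0.15,0,-0.03],0],
  [[-0.25,0,-0.03],0],
  [[-0.32,0,-0.03],0],
  [[-0.4,0,-0.03],0],
  [[-0.4,0,-0.03],0],
  [[-0.4,0,-0.03],0],
  [[-0.4,0,-0.03],0],
])

```text
time_s: 24.35
eef_pos: [0.5509, 0.1166, 0.3617]
eef_rot: [-0.0, 0.763, 0.647, 0.0]
wrist_force: [-0.2, 0.7, -0.7]
opening: 0.703
```

```bash
python3 -c "
from h import *
rel([.5536,.217,.2538],-.169)
im=camera('wrist');s=camera('scene')
a,b=proj('wrist',[.5536,.217,.08]);c=get_calibration('wrist')
print(a,b)
v=max(100,min(380,int(b)));u=int(a)
w=im[v-100:v+100,u-100:u+100]
t=camera('top')
cv2.imwrite('pics/f.png',np.hstack([cv2.resize(w,(400,400),interpolation=cv2.INTER_CUBIC),cv2.resize(s[190:370,200:380],(400,400),interpolation=cv2.INTER_CUBIC)]))
for p in ([.5536,.217,.05],[.5536,.217,.101],[.5536,.217,.123]): print(np.round(proj('wrist',p,c)-np.array([u-100,v-100]),1)*2, (np.array(proj('scene',p))-[200,190])*2.222)
"
```

```text
t 24.35 tcp [0.5509 0.1166 0.3617] yaw -0.1646 x,y,z [ 0.3977 -0.0552  0.4316] turn 0.0028 F [-0.19  0.67 -0.65] open 59.7 tilt [ 0.e+00  2.e-04 -1.e+00]
296.42258184286226 98.83772655863447
[205.2 203.8] [ 99.20908796 298.86201258]
[197.  192.4] [ 93.63335273 264.09255838]
[192.4 185.8] [ 91.10722787 248.34002014]
```

View pics/f.png

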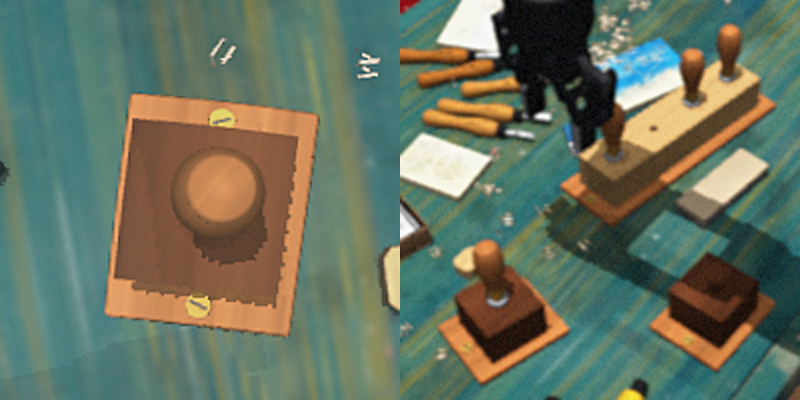

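The cutter stands in the left block with the handle leaning about 7 mm at the belly. I'll take one more oblique look at the collar seat and the joint angle.

Call:
drive_tool([
  [[-0.06,0,0],0],
  [[-0.18,0,0.02],0],
  [[-0.3,0,0.04],0],
  [[-0.42,0,0.06],0],
  [[-0.54,0,0.08],0],
  [[-0.64,0,0.1],0],
  [[-0.64,0,0.1],0],
  [[-0.64,0,0.1],0],
])

```text
time_s: 25.5
eef_pos: [0.5245, -0.0417, 0.3369]
eef_rot: [-0.0, 0.763, 0.646, 0.0]
wrist_force: [0.2, -0.7, 1.0]
opening: 0.701
```

```bash
python3 -c "
from h import *
rel([.5536,.217,.2538],-.169)
c=get_calibration('wrist');im=camera('wrist')
a,b=proj('wrist',[.5536,.217,.08],c);u=int(a);v=max(60,int(b));print(a,b)
w=im[v-60:v+60,u-60:u+60]
cv2.imwrite('pics/f2.png',cv2.resize(w,(600,600),interpolation=cv2.INTER_CUBIC))
for z in (.05,.054,.101,.123): 
  for d in (0,.01): print(z,d,(np.array(proj('wrist',np.array([.5536,.217,z])+d*RX,c))-np.array([u-60,v-60]))*5)
"
```

```text
t 25.5 tcp [ 0.5245 -0.0417  0.3369] yaw -0.1658 x,y,z [ 1.0397 -0.0561  0.3326] turn 0.002 F [ 0.25 -0.71  0.95] open 59.6 tilt [ 2.e-04  2.e-04 -1.e+00]
295.87452065096596 -121.49199452035114
0.05 0 [ 314.33814087 -497.10822429]
0.05 0.01 [ 383.03603598 -498.1384656 ]
0.054 0 [ 313.10696395 -510.83190352]
0.054 0.01 [ 382.6963784  -511.89807853]
0.101 0 [ 296.26586741 -695.99307192]
0.101 0.01 [ 378.05345455 -697.6169426 ]
0.123 0 [ 286.57726905 -800.33953214]
0.123 0.01 [ 375.3851062  -802.33938322]
```

View pics/f2.png

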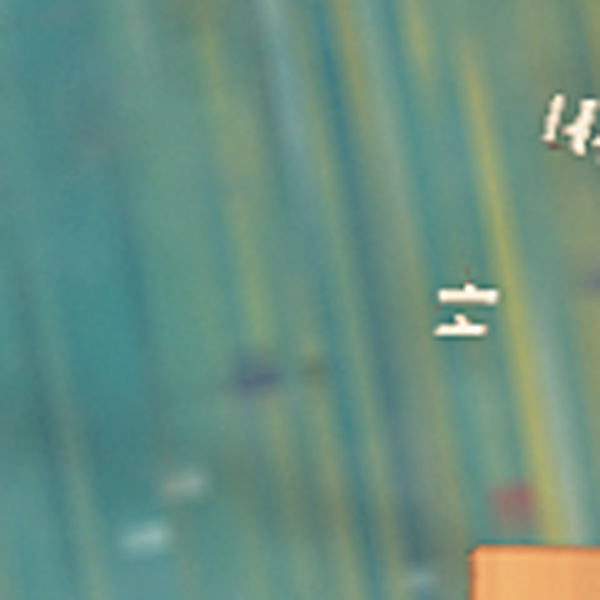

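That view missed: the block lies out of frame. I'll work out the pull-back that keeps the cutter in view before moving.

```bash
python3 -c "
from h import *
c=get_calibration('wrist');X=np.array([.165,.986,0])
for d in (.05,.075,.1,.115,.13):
  for z in (0,.08):
    k=dict(c);k['origin']=np.array(c['origin'])+d*X+[0,0,z]
    print(d,z,[np.round(proj('wrist',[.5536,.217,h],k)) for h in (.05,.123)])
"
```

```text
0.05 0 [array([297., -46.]), array([ 291., -100.])]
0.05 0.08 [array([302.,  -9.]), array([298., -42.])]
0.075 0 [array([297., -16.]), array([290., -65.])]
0.075 0.08 [array([301.,  16.]), array([297., -13.])]
0.1 0 [array([297.,  16.]), array([289., -24.])]
0.1 0.08 [array([301.,  41.]), array([297.,  19.])]
0.115 0 [array([296.,  36.]), array([289.,   2.])]
0.115 0.08 [array([301.,  57.]), array([297.,  38.])]
0.13 0 [array([296.,  57.]), array([288.,  30.])]
0.13 0.08 [array([301.,  73.]), array([297.,  58.])]
```

Call:
drive_tool([
  [[0.06,0,0],0],
  [[0.18,0,0],0],
  [[0.3,0,0],0],
  [[0.4,0,0],0],
  [[0.49,0,0],0],
  [[0.49,0,0],0],
  [[0.49,0,0],0],
  [[0.49,0,0],0],
])

```text
time_s: 26.55
eef_pos: [0.5446, 0.0788, 0.3367]
eef_rot: [0.0, 0.763, 0.646, -0.0]
wrist_force: [-0.1, 0.2, -0.1]
opening: 0.7
```

```bash
python3 -c "
from h import *
c=get_calibration('wrist');im=camera('wrist')
w=im[0:100,245:345]
cv2.imwrite('pics/f3.png',cv2.resize(w,(600,600),interpolation=cv2.INTER_CUBIC))
for z in (.05,.054,.101,.123): 
  for d in (0,.01): print(z,d,np.round((np.array(proj('wrist',np.array([.5536,.217,z])+d*RX,c))-[245,0])*6))
"
```

```text
0.05 0 [309. 271.]
0.05 0.01 [398. 270.]
0.054 0 [307. 263.]
0.054 0.01 [397. 262.]
0.101 0 [279. 154.]
0.101 0.01 [390. 152.]
0.123 0 [261.  85.]
0.123 0.01 [385.  83.]
```

View pics/f3.png

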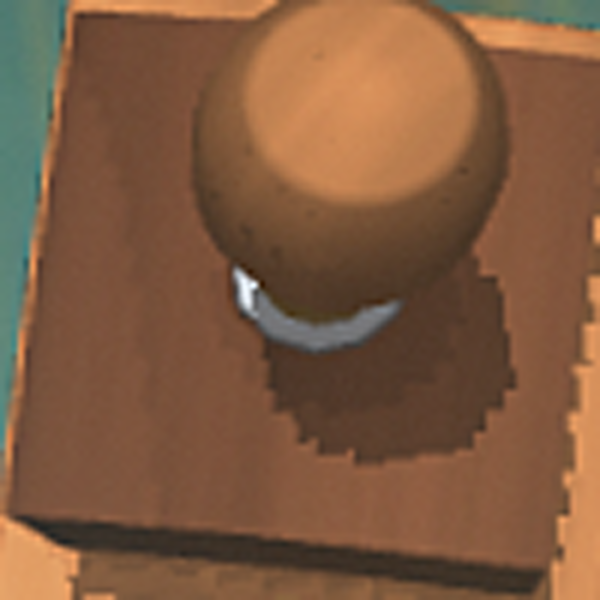

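The oblique view shows the collar, centred at about x=321, flush on the block and about 1.5 mm off the axis. The belly is centred at x≈350, so the handle leans about 0.09–0.10 rad relative to the collar. That meets the tolerances.

```bash
python3 -c "
from h import *
print(hand_in())"
```

```text
the job is handed in; nothing more can be done
None
```

I found the loose cutter, stood it in the glue-up block on the robot's left with its handle rocked over, and handed the job in at about 27 s; it reports no verdict.

- **Finding it:** I wiggled three of the four cutters with loosely closed fingers. Those at rack y = -90 and -30 came up hard at about 7 N. The one at y = +30 moved about 7 mm at 1–3 N with no hard stop. I did not test the one at y = +90 once that was clear.
- **Moving it:** I gripped it straight, drew it out, and lowered it into the block's hole. No notable force showed on the way down.
- **Rocking it:** I pushed the handle to its hard stop, 4.8 N at about 13.7 mm, then let go and moved clear.

**Last checks:**
- The collar sits flat on the wood, about 1.5 mm off the hole axis.
- The handle leans about 0.09–0.10 rad from the blade. This was measured in one low-resolution oblique view and assumes the blade is upright because the collar looks flush.
- The other three cutters look seated in the rack, and the gripper touches nothing.
- I did not measure the loose items again, but nothing went near them.

One picture was wasted on a view that missed the block. The triangulated hole height read 46 mm against the stated 50 mm, within the calibration and pixel error.

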